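Close a tin in the sprung bench lid press

TASK

One of the three blue-banded tins still has its lid standing proud: stand that tin upright in the round seat of the bench lid press and let go of it, then pull the press's red grip bar down until the lid is fully home, level with the rim. Keep hold of the bar and ease it back up to its rest stop - never let the spring snap it back - and leave the tin standing in the seat, with the other things on the bench left where they are.

Things in the scene. Friction and masses are not known exactly. Their poses are not given: they have to be found in the camera images.
- press: Bench lid press: green cast base 190 x 150 mm, plate 12 mm thick, screwed down. Origin: centre of the base underside. Its x axis points from the seat (50 mm on the -x side of the origin) to the hinge (50 mm on the +x side); y runs along the hinge axis. A U-shaped steel yoke, side bars 100 mm apart, hinges between two lugs 125 mm high. A spring holds it leaning back, clear of the seat.
- seat (a point): Centre of the round loading seat on the press's base, on its top face (12 mm above the work surface). An aluminium locating ring, 5 mm high, stands round it; inside diameter about 65 mm at the foot, widening to 71 mm at the mouth.
- yoke_hinge (a point): Middle of the yoke's hinge axis, 100 mm above the work surface, 100 mm behind the seat (along press +x). The hinge axis runs along the press's y. The tall cupboard's flat front rises behind the whole work area at about world x = 0.62: keep wrist and elbow clear of it.
- yoke_grip (a point): Middle of the red grip bar across the end of the yoke: 20 mm diameter, 84 mm long along press y, 190 mm from the hinge axis. At rest (yoke leaning back) it is 38 mm behind the hinge, 286 mm above the work surface. Pulled, it swings up and over towards press -x; level: 190 mm in front of the hinge, 100 mm high. Fingers closed on it across press x from above let it turn between the pads.
- yoke (a joint): Yoke angle, rad: 0 = at rest on its rubber stop, leaning back 0.2 from vertical; 0.2 = vertical; 1.77 = level; travel ends at 1.82. A black pad 40 mm across, on the yoke 100 mm from the hinge, meets a raised lid in the seat at about 1.69; lid home at about 1.77. The spring pulls back with about 3 N at the grip at rest, 7 N level; driving the lid in adds about 8 N. Let go, it snaps back.
- tin: The tin to be closed: round metal tin with a blue band, 59 mm diameter, 60 mm high to the rim, about 0.3 kg, brass-coloured plug lid standing about 8 mm proud of the rim (68 mm overall). Origin: centre of the underside; z up. Grasp it round its side, between 15 and 50 mm above its foot.
- lid (a joint): How far that tin's lid has been driven in, in m: 0 = standing 8 mm proud, 0.008 = fully home, level with the rim; it starts between 0 and 0.001. It is a tight fit (about 14 N to move) and stays where it is left.
- tin_closed_a: An identical tin whose lid is already home (level with the rim); 59 mm diameter, 60 mm high, origin at the centre of the underside. Leave it alone.
- tin_closed_b: Another identical tin whose lid is already home; same size and origin. Leave it alone.
- stain_jar_1: Small jar, white with a green cap, 55 mm across, 34 mm high, at the front right. Bystander; origin at the centre of the underside.
- wax_tin: Flat green and white wax tin, 67 mm across, 27 mm high, at the back by the white socket block. Bystander; origin at the centre of the underside.
- turnscrew: Screwdriver with a wooden handle, 208 mm long, lying in front of the cupboard. Bystander; origin at the centre of its underside.

How it is judged:
By the outcome, as a careful person would: the job done as asked, in the order asked, and still so for the second after the job is handed in, with the robot touching nothing.
It also fails if it takes over 72 s, if anything falls off the work surface, if the arm or the gripper's body presses on something with over 40 N, if the wrist force passes 120 N, or if a joint passes its speed limit or range.

ROBOT

A 6-joint arm with a two-finger parallel gripper is mounted at the origin on a cart in front of the work surface, level with it; the furniture and walls round the work are solid. World frame = base frame: x ahead of the robot, y to its left, z up, the work surface at z = 0. Lengths are in m, angles in degrees, forces in N, time in s.
With the tool pointing down it reaches from about 0.35 to 0.875 m from the base axis. Payload 4.2 kg.
Tool frame: the origin (TCP) lies on the centre line of the jaws, within the pads' length; the fingertips stand 25 mm ahead of it and the grasp point (between the pads) lies 6 mm ahead of it (finger_overhang is the distance from the TCP to the fingertips, in m); z points along the fingers, y is the line along which they close (so a half turn about z gives the same grasp; the last joint's range is limited). The gripper opens to 87 mm and grips with 3 to 60 N. Pads are 19 mm wide; open, the fingers measure 117 mm over their backs; the gripper's body (75 mm by 190 mm) begins 51 mm behind the grasp point.
Start: joints at [-58.064, 22.042, 0.453, 0, -68.411, -14.817], TCP at [0.184, -0.597, 0.248] pointing down, gripper open.
Joint ranges: [-179.83, 179.83], [-69.29, 118.12], [-61.27, 80.66], [-181.25, 117.63], [-171.15, -9.14], [-177.46, 177.46]. Speed limits (degrees/s): [159.86, 159.86, 180, 180, 180, 180].

INTERFACE

Orientations are given as a 3x3 rotation matrix whose columns are the frame's x, y, z axes.
In Python, from station import sense, capture, finish_job, spot_in, tip_of, finger_overhang gives the robot as it stands. The module is installed in compiled form; this text tells all that it offers.
- The arm moves only by the tool servo_tool, never from a script. Its arguments are lists of equal length, an entry for each row: "slide": the shift along the tool's x, y, z in m, a list of three; "spin": the turn about the tool's z in degrees; "grip": the closure, from 0 (fully open) to 1 (shut). A call has exactly 5 rows; each row is the pose to reach, as a shift and turn from the pose commanded when the call began, along the tool's axes at that moment; what a row does not reach only later rows make up. A row lasts 1/12 s, in which the tool goes at most 41.7 mm and 7.16 degrees, less where a joint would pass 70% of its speed; a pose out of reach is approached as far as the arm can. A call with a gripper value outside its range is refused whole. The fingers move at their own pace and stop on an object; the grip force is fixed at half the most. Time passes only in rows, so rows that repeat a pose let the fingers close, or fill a call up. It gives the time, the measured TCP pose, the force, the opening and the grip force at its end, in the units of the state.
- sense(): the state, without advancing time (a new reading comes with each control period).
- capture(name): name is "side" or "top"; returns a dict with "pixels" (400x640x3 uint8, blue, green, red), "depth" (400x640 float32, m along the optical axis (not along the pixel's ray), 0 where there is no reading), "fx", "fy", "cx", "cy" (pixels), "k1" (the pictures are not rectified: a ray, as slopes to the right and down, at radius r is drawn at 1 + k1 r^2 times it, then the intrinsics apply), "R" (3x3) and "t" (3): a world point X has camera coordinates R X + t. Camera axes: x right, y down, z forward; pixel columns grow to the right and rows downward; lengths in m; the calibration is good to about 2 mm. A picture is of the moment at which its call begins.
- finish_job(): hands the job in; it is judged then, once.
Trained networks look in the newest picture that a camera, given by its name, has taken for a name from the list of things; names that differ only in an ending like _2 or _b are one class to them, and where a whole thing is asked for, a point or a joint stands for the part that bears it (a point fixed in the world has none). Each returns a list of dicts, best first, with "conf" (0 to 1); they miss things now and then, are a little off and sometimes report something else, mostly with a low value. They report only what shows in the picture. A call takes as long as a camera call.
- spot_in(thing, camera): "point" ([x, y, z] in m, in world coordinates, good to about 4 mm: the middle of the surface that is visible of it).
- tip_of(thing, camera): "point" ([x, y, z] in m, in world coordinates, good to about 4 mm: a listed point, or the origin of a listed thing).
The state is a dict: "time_s": time; "joints": joint angles; "joint_velocities": joint speeds; "effort": joint torques, N m; "tcp_pos": TCP position; "ee_rot": TCP orientation; "wrist_force": force on the tool from outside, world axes, zero at the start; "moment": the same for the moment, N m; "gripper_width": opening from 0.0 (shut) to 1.0 (fully open); "gripper_force": force on a finger pad.
Only numpy, scipy, OpenCV 4.12 (cv2) and the standard library are available. Lean on these libraries where they do the work, as an engineer would, in place of code of your own. Each camera call takes 0.05 s, during which the arm holds its last target. There are 200 camera calls.

## Working session

There is one attempt and no reset: what is moved stays moved. The work goes in short steps, Python scripts to look and compute and a tool call to move; the robot and the scene stay as the last step left them, time stands still between calls to the robot, and variables do not carry over. Pictures are saved under pics/ and viewed, at most 10 in all, crops included, and the job is handed in when it is done.

Besides the shell and the picture viewer there is one more tool, called after "Emit:" as name(argument=value, ...), one argument or row to a line, values as JSON. servo_tool: Moves the arm, as the interface text tells. Its arguments: {"type":"object","properties":{"slide":{"type":"array"},"spin":{"type":"array"},"grip":{"type":"array"}},"required":["slide","spin","grip"]}

```bash
mkdir -p pics
python3 - <<'E'
from station import *
import cv2
s=sense(); print(s['time_s'],s['tcp_pos'],s['ee_rot'],s['gripper_width'],finger_overhang)
for c in("top","side"):
    d=capture(c); cv2.imwrite(f"pics/{c}1.png",d["pixels"]); print(c,d["R"],d["t"],d["fx"],d["k1"])
    for t in("tin","tin_closed_a","press","seat","yoke_hinge","yoke_grip","lid","stain_jar_1","wax_tin","turnscrew"):
        print(t,"tip",[(r["conf"] and round(r["conf"],2),[round(float(v),3) for v in r["point"]]) for r in tip_of(t,c)[:4]])
    for t in("tin","lid","yoke_grip"):
        print(t,"spot",[(round(r["conf"],2),[round(float(v),3) for v in r["point"]]) for r in spot_in(t,c)[:4]])
E
```

```text
0.0 [ 0.18381835 -0.59676343  0.24647435] [[-9.55741466e-01 -2.94206856e-01 -7.58568823e-04]
 [-2.94207810e-01  9.55739240e-01  2.06623694e-03]
 [ 1.17092918e-04  2.19796519e-03 -9.99997578e-01]] 1.003490485129129 0.025
top [[ 0.37168797 -0.92833694  0.00621129]
 [-0.90206482 -0.36273402 -0.23388691]
 [ 0.2193789   0.08132997 -0.97224397]] [-0.11144759  0.52894754  1.67890246] 510.51202474505743 -0.040484427611355
tin tip [(0.8, [0.438, -0.052, -0.001]), (0.53, [0.434, 0.064, -0.003])]
tin_closed_a tip [(0.84, [0.427, -0.18, -0.001]), (0.78, [0.435, 0.063, -0.002])]
press tip [(0.91, [0.456, 0.313, -0.002])]
seat tip [(0.7, [0.464, 0.361, 0.1]), (0.57, [0.448, 0.263, 0.009])]
yoke_hinge tip [(0.95, [0.464, 0.362, 0.1])]
yoke_grip tip [(0.82, [0.472, 0.398, 0.286]), (0.56, [0.454, 0.314, -0.002])]Traceback (most recent call last):
  File "<stdin>", line 7, in <module>
ValueError: it knows: press, seat, stain_jar, tin, tin_closed, turnscrew, wax_tin, yoke_grip, yoke_hinge
```

Run:
```python
from station import *
import cv2
f=lambda L:[(round(r["conf"],2),[round(float(v),3) for v in r["point"]]) for r in L[:4]]
for c in("top","side"):
    d=capture(c); cv2.imwrite(f"pics/{c}1.png",d["pixels"])
    if c=="side":
        print(d["R"],d["t"],d["fx"])
        for t in("tin","tin_closed","press","seat","yoke_hinge","yoke_grip","stain_jar","wax_tin","turnscrew"): print(t,"tip",f(tip_of(t,c)))
    else:
        for t in("stain_jar","wax_tin","turnscrew"): print(t,"tip",f(tip_of(t,c)))
    for t in("tin","tin_closed","yoke_grip"): print(c,t,"spot",f(spot_in(t,c)))
```

```text
stain_jar tip [(0.72, [0.43, -0.175, -0.002]), (0.68, [0.418, -0.306, 0.0])]
wax_tin tip [(0.63, [0.592, 0.038, -0.003])]
turnscrew tip [(0.81, [0.524, -0.103, 0.002]), (0.37, [0.589, 0.035, -0.003])]
top tin spot [(0.81, [0.433, -0.053, 0.068])]
top tin_closed spot [(0.83, [0.431, 0.062, 0.059]), (0.8, [0.421, -0.177, 0.059])]
top yoke_grip spot [(0.72, [0.465, 0.384, 0.219])]
[[ 0.97548254 -0.2200367  -0.00420235]
 [-0.09178886 -0.38942176 -0.9164745 ]
 [ 0.20002154  0.8943906  -0.40007104]] [-0.47400217  0.24837748  1.51302346] 488.37569464842795
tin tip [(0.77, [0.437, -0.054, 0.002])]
tin_closed tip [(0.86, [0.438, 0.063, 0.001]), (0.74, [0.425, -0.18, 0.003])]
press tip [(0.62, [0.455, 0.312, -0.006])]
seat tip [(0.62, [0.449, 0.263, 0.011])]
yoke_hinge tip [(0.92, [0.464, 0.363, 0.102])]
yoke_grip tip []
stain_jar tip [(0.8, [0.419, -0.301, 0.003])]
wax_tin tip [(0.61, [0.585, 0.037, 0.002])]
turnscrew tip [(0.69, [0.526, -0.103, 0.001])]
side tin spot [(0.92, [0.433, -0.076, 0.053])]
side tin_closed spot [(0.8, [0.423, -0.201, 0.048]), (0.58, [0.434, 0.047, 0.05])]
side yoke_grip spot []
```

View pics/top1.png

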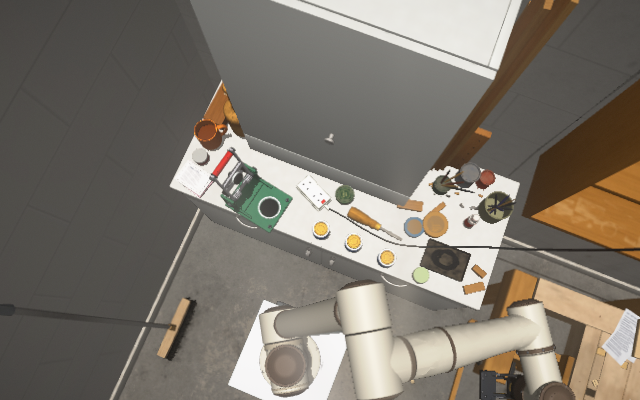

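View pics/side1.png

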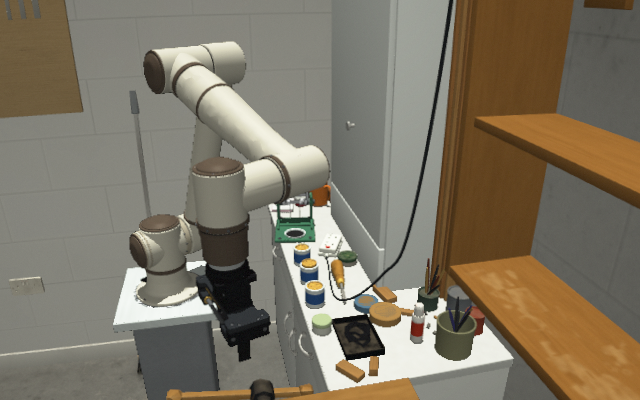

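The tin with the raised lid is the middle one, at top px (353,242): both cameras' networks put it there, and its top is 68 mm high. The press is at (255,190) with its red bar at (223,163). I'll refine the positions from depth.

```bash
cat > h.py <<'E'
from station import *
import numpy as np,cv2
def cloud(c):
    d=capture(c); h,w=d["depth"].shape
    u,v=np.meshgrid(np.arange(w),np.arange(h))
    K=np.array([[d["fx"],0,d["cx"]],[0,d["fy"],d["cy"]],[0,0,1]])
    p=cv2.undistortPoints(np.dstack([u,v]).reshape(-1,1,2).astype(float),K,np.array([d["k1"],0,0,0.])).reshape(-1,2)
    z=d["depth"].reshape(-1)
    X=(np.c_[p*z[:,None],z]-d["t"])@d["R"]
    X[z==0]=np.nan
    return X.reshape(h,w,3),d["pixels"]
def near(X,xy,r): return np.hypot(X[...,0]-xy[0],X[...,1]-xy[1])<r
E
python3 - <<'E'
from h import *
np.set_printoptions(precision=4,suppress=True)
X,P=cloud("top")
for n,c in(("a",(.427,-.18)),("open",(.437,-.053)),("b",(.435,.063))):
    m=near(X,c,.045)&(X[...,2]>.05); q=X[m]
    (e,r)=cv2.minEnclosingCircle(q[:,:2].astype(np.float32))
    print(n,len(q),"top z",np.percentile(q[:,2],[50,90]),"circ",e,r,"mean",q.mean(0))
hsv=cv2.cvtColor(P,cv2.COLOR_BGR2HSV)
red=((hsv[...,0]<6)|(hsv[...,0]>174))&(hsv[...,1]>170)&near(X,(.47,.40),.08)&(X[...,2]>.2)
q=X[red]; print("bar",len(q),q.mean(0),np.percentile(q[:,2],[50,95]))
print(cv2.fitLine(q.astype(np.float32),cv2.DIST_HUBER,0,.01,.01).ravel()[:3], np.ptp(q,axis=0))
# seat: dark disc inside ring
g=cv2.cvtColor(P,cv2.COLOR_BGR2GRAY)
m=near(X,(.449,.263),.05)&(X[...,2]>-.005)&(X[...,2]<.03)
for nm,k in(("bright",(hsv[...,1]<60)&(g>110)),("dark",(hsv[...,1]<90)&(g<70))):
    q=X[m&k]
    if len(q)>5: print(nm,len(q),q.mean(0),cv2.minEnclosingCircle(q[:,:2].astype(np.float32)))
gr=(hsv[...,0]>60)&(hsv[...,0]<95)&(hsv[...,1]>90)&near(X,(.456,.312),.14)&(X[...,2]<.022)
q=X[gr];print("base",len(q),q.mean(0),cv2.minAreaRect(q[:,:2].astype(np.float32)*1000))
Z=np.hypot(X[...,0]-.5,X[...,1]+.07)<.13
q=X[Z&(X[...,2]>.012)&(X[...,0]>.47)&(X[...,2]<.05)]; print("driver",q[:,0].min(),q[:,:2].min(0),q[:,:2].max(0),q[np.argmin(q[:,0])])
cv2.imwrite("pics/crop.png",cv2.resize(P[130:290,170:430],(780,480),interpolation=cv2.INTER_CUBIC))
E
```

```text
a 233 top z [0.0585 0.0643] circ (0.4273030757904053, -0.1778821349143982) 0.029226988554000854 mean [ 0.4267 -0.1781  0.059 ]
open 238 top z [0.064  0.0695] circ (0.43567800521850586, -0.054849773645401) 0.029376495629549026 mean [ 0.4345 -0.0548  0.0636]
b 223 top z [0.0583 0.0633] circ (0.43445706367492676, 0.06502673774957657) 0.03002890944480896 mean [0.4352 0.0639 0.0584]
bar 111 [0.4734 0.3963 0.2946] [0.2942 0.3004]
[ 0.9794 -0.1997 -0.0286] [0.0819 0.0269 0.0169]
bright 170 [0.4449 0.2641 0.0152] ((0.4447806179523468, 0.2640261650085449), 0.04245052486658096)
dark 146 [0.4506 0.2578 0.0122] ((0.4437391459941864, 0.2608951926231384), 0.029785050079226494)
base 280 [0.4899 0.2599 0.0118] ((468.390869140625, 275.39892578125), (126.22525787353516, 103.17046356201172), 76.83002471923828)
driver 0.48660799937752214 [ 0.4866 -0.1991] [0.6243 0.0572] [ 0.4866 -0.1966  0.0272]
```

View pics/crop.png

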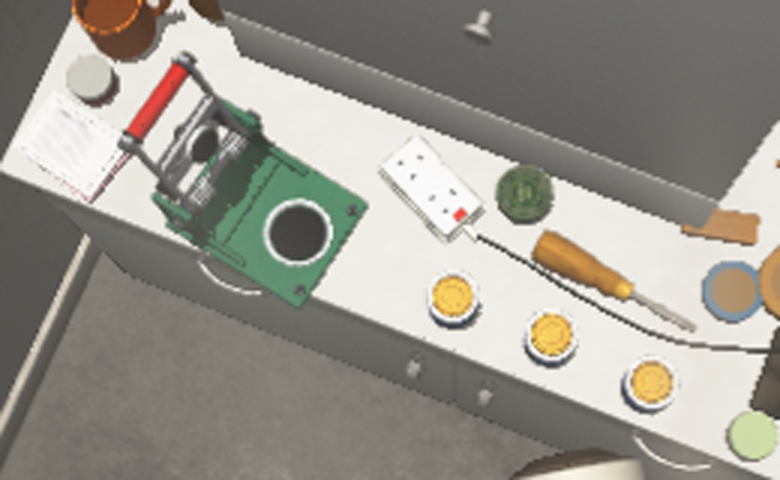

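The crop shows the seat at (298,233), the raised-lid tin at (550,335), and the screwdriver handle about 88 mm away from it, clear of the fingers. Next I move above the tin.

Emit:
servo_tool(
  slide=[
    [-0.027,0.03,0],
    [-0.053,0.059,0],
    [-0.08,0.089,0],
    [-0.107,0.119,0],
    [-0.133,0.148,0],
  ],
  spin=[0,0,0,0,0],
  grip=[0,0,0,0,0],
)

```text
time_s: 1.82
tcp_pos: [0.2678, -0.415, 0.2476]
ee_rot: [[-0.956, -0.294, 0.0], [-0.294, 0.956, -0.0], [-0.0, -0.0, -1.0]]
wrist_force: [1.2, 0.3, -0.0]
gripper_width: 0.997
gripper_force: 0.0
```

Emit:
servo_tool(
  slide=[
    [-0.027,0.03,0],
    [-0.053,0.059,0],
    [-0.08,0.089,0],
    [-0.107,0.119,0],
    [-0.133,0.148,0],
  ],
  spin=[0,0,0,0,0],
  grip=[0,0,0,0,0],
)

```text
time_s: 2.23
tcp_pos: [0.3515, -0.2343, 0.248]
ee_rot: [[-0.956, -0.294, 0.001], [-0.294, 0.956, -0.0], [-0.001, -0.001, -1.0]]
wrist_force: [-0.4, 0.1, 0.9]
gripper_width: 0.997
gripper_force: 0.0
```

Emit:
servo_tool(
  slide=[
    [-0.027,0.03,0],
    [-0.053,0.059,0],
    [-0.08,0.089,0],
    [-0.107,0.119,0],
    [-0.133,0.148,0],
  ],
  spin=[-7,-14,-21,-28,-35],
  grip=[0,0,0,0,0],
)

```text
time_s: 2.65
tcp_pos: [0.4351, -0.0534, 0.2481]
ee_rot: [[-0.609, -0.793, 0.001], [-0.793, 0.609, 0.0], [-0.001, -0.001, -1.0]]
wrist_force: [1.3, -0.2, 0.3]
gripper_width: 0.996
gripper_force: 0.0
```

Emit:
servo_tool(
  slide=[
    [0,0,0],
    [0,0,0],
    [0,0,0],
    [0,0,0],
    [0,0,0],
  ],
  spin=[-7,-14,-21,-27.4,-27.4],
  grip=[0,0,0,0,0],
)

```text
time_s: 3.07
tcp_pos: [0.4347, -0.0553, 0.2477]
ee_rot: [[-0.18, -0.984, 0.0], [-0.984, 0.18, 0.0], [-0.0, -0.0, -1.0]]
wrist_force: [1.2, -0.3, 0.2]
gripper_width: 0.997
gripper_force: 0.0
```

```bash
cat >> h.py <<'E'
def go(x,y,z,yaw=None):
    s=sense(); R=np.array(s["ee_rot"]); p=np.array(s["tcp_pos"]); d=R.T@(np.array([x,y,z])-p)
    y0=np.degrees(np.arctan2(R[1,1],R[0,1]))
    print("t",round(s["time_s"],2),"tcp",p.round(4),"yaw",round(y0,2),"slide",d.round(4),"spin",None if yaw is None else round((y0-yaw+180)%360-180,2),"w",round(s["gripper_width"],3),"F",np.round(s["wrist_force"],1),"gf",round(s["gripper_force"],1),"tilt",R[:,2].round(4))
E
python3 -c "
from h import *
go(.436,-.0545,.044,169.5); print(np.round(sense()['joints'],1))"
```

```text
t 3.07 tcp [ 0.4347 -0.0553  0.2477] yaw 169.66 slide [-0.001  -0.0011  0.2037] spin 0.16 w 0.997 F [ 1.2 -0.3  0.2] gf 0.0 tilt [ 4.e-04  0.e+00 -1.e+00]
[ 14.1   3.5 -24.1   0.  -62.4 -24.5]
```

Emit:
servo_tool(
  slide=[
    [-0.001,-0.001,0.035],
    [-0.001,-0.001,0.07],
    [-0.001,-0.001,0.105],
    [-0.001,-0.001,0.14],
    [-0.001,-0.001,0.165],
  ],
  spin=[0,0,0,0,0],
  grip=[0,0,0,0,0],
)

```text
time_s: 3.48
tcp_pos: [0.4345, -0.055, 0.0804]
ee_rot: [[-0.186, -0.983, -0.002], [-0.983, 0.186, -0.0], [0.001, 0.002, -1.0]]
wrist_force: [-0.5, 0.4, -1.2]
gripper_width: 0.997
gripper_force: 0.0
```

Emit:
servo_tool(
  slide=[
    [0,0,0.015],
    [0,0,0.03],
    [0,0,0.039],
    [0,0,0.039],
    [0,0,0.039],
  ],
  spin=[0,0,0,0,0],
  grip=[0,0,0,0,0.3],
)

```text
time_s: 3.9
tcp_pos: [0.4359, -0.0548, 0.0434]
ee_rot: [[-0.184, -0.983, -0.001], [-0.983, 0.184, -0.0], [0.0, 0.001, -1.0]]
wrist_force: [-0.2, -0.3, 0.2]
gripper_width: 0.973
gripper_force: 0.0
```

Emit:
servo_tool(
  slide=[
    [0,0,0],
    [0,0,0],
    [0,0,0],
    [0,0,0],
    [0,0,0],
  ],
  spin=[0,0,0,0,0],
  grip=[0.5,0.6,0.6,0.6,0.6],
)

```text
time_s: 4.32
tcp_pos: [0.4362, -0.0546, 0.0441]
ee_rot: [[-0.182, -0.983, 0.002], [-0.983, 0.182, 0.0], [-0.001, -0.001, -1.0]]
wrist_force: [0.2, 0.2, 2.0]
gripper_width: 0.657
gripper_force: 30.0
```

```bash
python3 -c "
from h import *
go(.436,-.0545,.044,169.5)"
```

```text
t 4.32 tcp [ 0.4362 -0.0546  0.0441] yaw 169.51 slide [-0.0001  0.0003  0.0001] spin 0.01 w 0.657 F [0.2 0.2 2. ] gf 30.0 tilt [ 1.5e-03  3.0e-04 -1.0e+00]
```

Emit:
servo_tool(
  slide=[
    [0,0,-0.01],
    [0,0,-0.035],
    [0,0,-0.065],
    [0,0,-0.095],
    [0,0,-0.12],
  ],
  spin=[0,0,0,0,0],
  grip=[0.6,0.6,0.6,0.6,0.6],
)

```text
time_s: 4.73
tcp_pos: [0.4351, -0.0548, 0.1649]
ee_rot: [[-0.182, -0.983, -0.0], [-0.983, 0.182, 0.0], [-0.0, 0.0, -1.0]]
wrist_force: [1.2, 0.1, -3.8]
gripper_width: 0.661
gripper_force: 30.0
```

Emit:
servo_tool(
  slide=[
    [-0.02,0.003,0],
    [-0.05,0.008,0],
    [-0.085,0.013,0],
    [-0.12,0.018,0],
    [-0.155,0.024,0],
  ],
  spin=[0,0,0,0,0],
  grip=[0.6,0.6,0.6,0.6,0.6],
)

```text
time_s: 5.15
tcp_pos: [0.4392, 0.1031, 0.163]
ee_rot: [[-0.183, -0.983, -0.001], [-0.983, 0.183, -0.0], [0.0, 0.001, -1.0]]
wrist_force: [0.9, 0.2, -2.9]
gripper_width: 0.663
gripper_force: 30.0
```

Emit:
servo_tool(
  slide=[
    [-0.035,0.005,0],
    [-0.07,0.01,0],
    [-0.105,0.016,0],
    [-0.14,0.021,0],
    [-0.16,0.024,0],
  ],
  spin=[0,0,0,0,0],
  grip=[0.6,0.6,0.6,0.6,0.6],
)

```text
time_s: 5.57
tcp_pos: [0.4454, 0.2668, 0.1628]
ee_rot: [[-0.18, -0.984, -0.0], [-0.984, 0.18, 0.0], [-0.0, 0.001, -1.0]]
wrist_force: [0.2, -0.4, -3.1]
gripper_width: 0.66
gripper_force: 30.0
```

Run:
```python
from h import *
np.set_printoptions(precision=4,suppress=True)
f=lambda L:[(round(r["conf"],2),[round(float(v),3) for v in r["point"]]) for r in L[:3]]
go(.4465,.2635,.056,169.5)
for c in("top","side"):
    X,P=cloud(c); cv2.imwrite(f"pics/{c}2.png",P)
    for t in("seat","tin","yoke_hinge","yoke_grip","press"): print(c,t,f(tip_of(t,c)))
cv2.imwrite("pics/c2.png",cv2.resize(P[150:290,210:390],(720,560),interpolation=cv2.INTER_CUBIC))
```

```text
t 5.57 tcp [0.4454 0.2668 0.1628] yaw 169.62 slide [ 0.0031 -0.0018  0.1068] spin 0.12 w 0.66 F [ 0.2 -0.4 -3.1] gf 30.0 tilt [-0.0005  0.0003 -1.    ]
top seat [(0.95, [0.447, 0.263, 0.008])]
top tin [(0.67, [0.428, -0.178, -0.003]), (0.56, [0.444, 0.267, 0.123])]
top yoke_hinge [(0.69, [0.466, 0.36, 0.098]), (0.41, [0.468, 0.398, 0.283])]
top yoke_grip [(0.79, [0.469, 0.399, 0.283])]
top press [(0.89, [0.456, 0.31, -0.002])]
side seat [(0.87, [0.447, 0.26, 0.013])]
side tin [(0.89, [0.446, 0.263, 0.118]), (0.49, [0.457, 0.309, -0.005])]
side yoke_hinge [(0.74, [0.463, 0.361, 0.104])]
side yoke_grip [(0.73, [0.472, 0.4, 0.29])]
side press [(0.87, [0.454, 0.309, -0.007])]
```

View pics/c2.png

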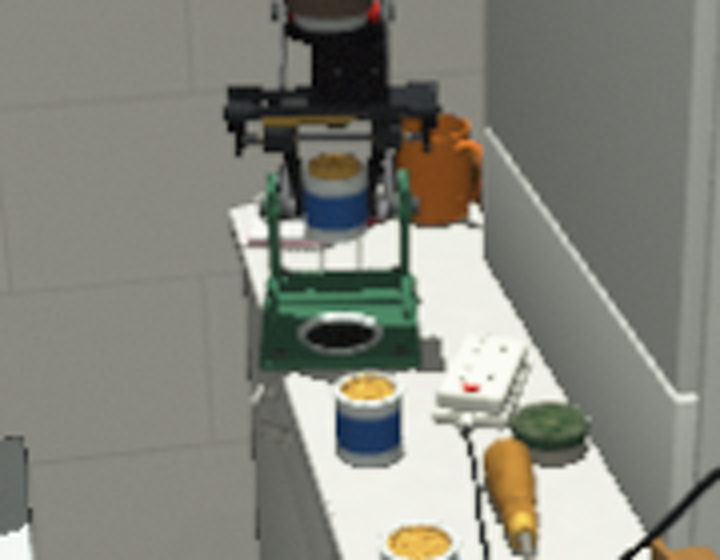

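The tin hangs upright and is still a few mm off the seat centre (seat at crop px (340,332)). I'll correct the position and lower it.

Emit:
servo_tool(
  slide=[
    [0.004,-0.0017,0.01],
    [0.004,-0.0017,0.035],
    [0.004,-0.0017,0.06],
    [0.004,-0.0017,0.08],
    [0.004,-0.0017,0.09],
  ],
  spin=[0,0,0,0,0],
  grip=[0.6,0.6,0.6,0.6,0.6],
)

```text
time_s: 6.58
tcp_pos: [0.4458, 0.2582, 0.0713]
ee_rot: [[-0.183, -0.983, -0.003], [-0.983, 0.183, -0.003], [0.003, 0.003, -1.0]]
wrist_force: [0.1, -0.2, -5.2]
gripper_width: 0.662
gripper_force: 30.0
```

Emit:
servo_tool(
  slide=[
    [0,0,0.003],
    [0,0,0.006],
    [0,0,0.008],
    [0,0,0.01],
    [0,0,0.012],
  ],
  spin=[0,0,0,0,0],
  grip=[0.6,0.6,0.6,0.6,0.6],
)

```text
time_s: 7.0
tcp_pos: [0.4474, 0.2601, 0.0624]
ee_rot: [[-0.182, -0.983, 0.002], [-0.983, 0.182, 0.002], [-0.002, -0.001, -1.0]]
wrist_force: [-0.5, -0.1, -3.9]
gripper_width: 0.661
gripper_force: 30.0
```

Run:
```python
from h import *
f=lambda L:[(round(r["conf"],2),[round(float(v),3) for v in r["point"]]) for r in L[:3]]
go(.4463,.2625,.056,169.5)
for c in("top","side"):
    X,P=cloud(c)
    for t in("seat","tin"): print(c,t,f(tip_of(t,c)))
cv2.imwrite("pics/c3.png",cv2.resize(P[180:260,250:350],(700,560),interpolation=cv2.INTER_CUBIC))
```

```text
t 7.0 tcp [0.4474 0.2601 0.0624] yaw 169.53 slide [-0.0021  0.0015  0.0064] spin 0.03 w 0.661 F [-0.5 -0.1 -3.9] gf 30.0 tilt [ 0.0016  0.0017 -1.    ]
top seat [(0.74, [0.447, 0.262, 0.007])]
top tin [(0.55, [0.445, 0.262, 0.022])]
side seat [(0.97, [0.45, 0.262, 0.012])]
side tin [(0.57, [0.448, 0.259, 0.019])]
```

View pics/c3.png

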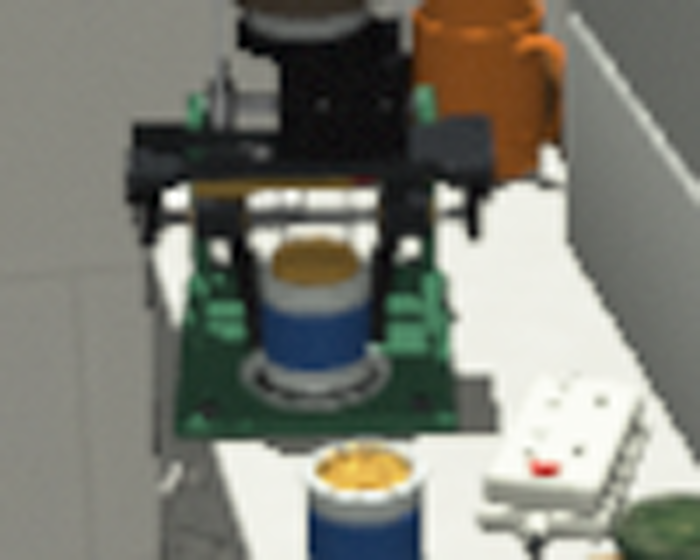

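The tin is just above the ring and well centred, maybe 2 mm too near on y. I'll shift it and lower it gently.

Emit:
servo_tool(
  slide=[
    [-0.002,0.001,0],
    [-0.002,0.001,0.002],
    [-0.002,0.001,0.004],
    [-0.002,0.001,0.006],
    [-0.002,0.001,0.0065],
  ],
  spin=[0,0,0,0,0],
  grip=[0.6,0.6,0.6,0.6,0.6],
)

```text
time_s: 7.72
tcp_pos: [0.4462, 0.2618, 0.0561]
ee_rot: [[-0.181, -0.983, 0.0], [-0.983, 0.181, -0.0], [0.0, -0.0, -1.0]]
wrist_force: [-5.4, -0.5, 10.3]
gripper_width: 0.662
gripper_force: 30.0
```

```bash
python3 -c "
from h import *
go(.4463,.2625,.056,169.5)"
```

```text
t 7.72 tcp [0.4462 0.2618 0.0561] yaw 169.56 slide [-0.0007  0.      0.0001] spin 0.06 w 0.662 F [-5.4 -0.5 10.3] gf 30.0 tilt [ 0.e+00 -5.e-04 -1.e+00]
```

Contact at the expected depth, with a little side push towards −x. I'll ease that way and open.

Emit:
servo_tool(
  slide=[
    [0,0.001,0],
    [0,0.001,0],
    [0,0.001,0],
    [0,0.001,0],
    [0,0.001,0],
  ],
  spin=[0,0,0,0,0],
  grip=[0.6,0.6,0.3,0.2,0.1],
)

```text
time_s: 8.13
tcp_pos: [0.4453, 0.2621, 0.055]
ee_rot: [[-0.182, -0.983, 0.0], [-0.983, 0.182, 0.0], [-0.001, -0.0, -1.0]]
wrist_force: [-0.1, 0.2, 0.0]
gripper_width: 0.775
gripper_force: 0.0
```

Emit:
servo_tool(
  slide=[
    [0,0,0],
    [0,0,0],
    [0,0,0],
    [0,0,-0.005],
    [0,0,-0.02],
  ],
  spin=[0,0,0,0,0],
  grip=[0,0,0,0,0],
)

```text
time_s: 8.55
tcp_pos: [0.4441, 0.2608, 0.0736]
ee_rot: [[-0.182, -0.983, -0.004], [-0.983, 0.182, -0.003], [0.004, 0.003, -1.0]]
wrist_force: [0.3, -0.7, 0.2]
gripper_width: 0.991
gripper_force: 0.0
```

Emit:
servo_tool(
  slide=[
    [0,0,-0.03],
    [0,0,-0.06],
    [0,0,-0.09],
    [0,0,-0.12],
    [0,0,-0.15],
  ],
  spin=[0,0,0,0,0],
  grip=[0,0,0,0,0],
)

```text
time_s: 8.97
tcp_pos: [0.4449, 0.2616, 0.227]
ee_rot: [[-0.182, -0.983, 0.0], [-0.983, 0.182, 0.0], [-0.0, -0.0, -1.0]]
wrist_force: [-0.1, 0.2, -0.7]
gripper_width: 0.998
gripper_force: 0.0
```

Run:
```python
from h import *
f=lambda L:[(round(r["conf"],2),[round(float(v),3) for v in r["point"]]) for r in L[:3]]
go(.470,.399,.45,79.5)
for c in("top","side"):
    X,P=cloud(c)
    for t in("tin","yoke_grip","yoke_hinge"): print(c,t,f(tip_of(t,c)))
    m=near(X,(.446,.2625),.028)&(X[...,2]>.04)&(X[...,2]<.1); q=X[m]
    print(len(q),q.mean(0).round(4),np.percentile(q[:,2],[20,50,90]).round(4))
cv2.imwrite("pics/c4.png",cv2.resize(P[180:260,250:350],(700,560),interpolation=cv2.INTER_CUBIC))
```

```text
t 8.97 tcp [0.4449 0.2616 0.227 ] yaw 169.52 slide [-0.1398  0.0003 -0.2229] spin 90.02 w 0.998 F [-0.1  0.2 -0.7] gf 0.0 tilt [ 3.e-04  4.e-04 -1.e+00]
top tin [(0.64, [0.444, 0.265, 0.013]), (0.39, [0.47, 0.396, 0.284])]
top yoke_grip [(0.59, [0.469, 0.398, 0.283]), (0.19, [0.588, 0.039, -0.003])]
top yoke_hinge [(0.68, [0.464, 0.362, 0.099])]
165 [0.444  0.257  0.0763] [0.0726 0.0765 0.083 ]
side tin [(0.73, [0.447, 0.26, 0.013])]
side yoke_grip [(0.54, [0.474, 0.398, 0.287]), (0.21, [0.525, -0.105, -0.0])]
side yoke_hinge [(0.57, [0.462, 0.363, 0.104])]
156 [0.4428 0.2531 0.0685] [0.0536 0.074  0.0816]
```

View pics/c4.png

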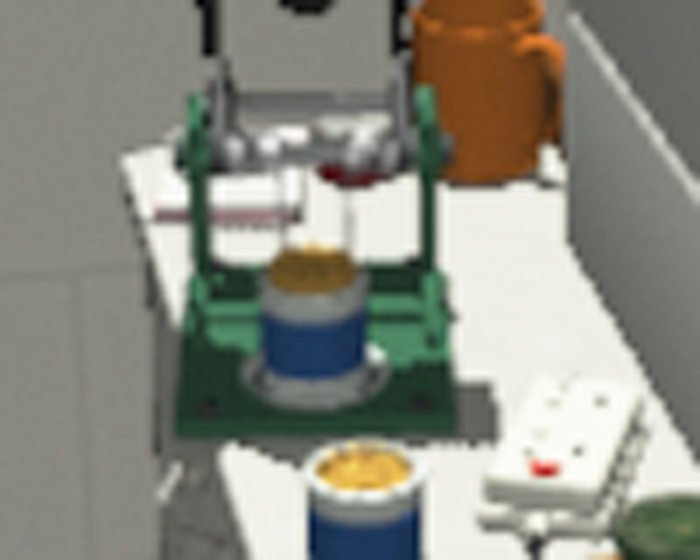

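The tin stands in the seat (crop px (313,320)), upright, with its lid still proud. Next I rise and turn for the bar.

Emit:
servo_tool(
  slide=[
    [0,0,-0.03],
    [0,0,-0.06],
    [0,0,-0.09],
    [0,0,-0.12],
    [0,0,-0.14],
  ],
  spin=[-7,-14,-21,-28,-35],
  grip=[0,0,0,0,0],
)

```text
time_s: 9.78
tcp_pos: [0.4457, 0.262, 0.3672]
ee_rot: [[0.421, -0.907, 0.002], [-0.907, -0.421, 0.001], [0.0, -0.002, -1.0]]
wrist_force: [0.5, 0.1, 0.1]
gripper_width: 0.999
gripper_force: 0.0
```

Emit:
servo_tool(
  slide=[
    [0,0,0],
    [0,0,0],
    [0,0,0],
    [0,0,0],
    [0,0,0],
  ],
  spin=[-7,-14,-21,-28,-35],
  grip=[0,0,0,0,0],
)

```text
time_s: 10.2
tcp_pos: [0.4451, 0.2618, 0.3637]
ee_rot: [[0.865, -0.502, -0.002], [-0.502, -0.865, -0.002], [-0.001, 0.003, -1.0]]
wrist_force: [-1.1, 0.4, -0.3]
gripper_width: 1.0
gripper_force: 0.0
```

Emit:
servo_tool(
  slide=[
    [0,0,0],
    [0,0,0],
    [0,0,0],
    [0,0,0],
    [0,0,0],
  ],
  spin=[-7,-14,-20,-20,-20],
  grip=[0,0,0,0,0],
)

```text
time_s: 10.62
tcp_pos: [0.4451, 0.2618, 0.3641]
ee_rot: [[0.983, -0.185, -0.001], [-0.185, -0.983, -0.001], [-0.001, 0.002, -1.0]]
wrist_force: [-0.9, -0.2, 1.0]
gripper_width: 1.0
gripper_force: 0.0
```

```bash
python3 -c "
from h import *
go(.471,.3985,.292,-100.5);print(np.round(sense()['joints'],1))"
```

```text
t 10.62 tcp [0.4451 0.2618 0.3641] yaw -100.64 slide [ 0.0003 -0.1392  0.0718] spin -0.14 w 1.0 F [-0.9 -0.2  1. ] gf 0.0 tilt [-0.0015 -0.0015 -1.    ]
[ 48.5   7.8  -2.4  -0.  -79.9  30.9]
```

Emit:
servo_tool(
  slide=[
    [0,-0.03,0],
    [0,-0.06,0],
    [0,-0.09,0],
    [0,-0.12,0],
    [0,-0.139,0],
  ],
  spin=[0,0,0,0,0],
  grip=[0,0,0,0,0],
)

```text
time_s: 11.03
tcp_pos: [0.4707, 0.4009, 0.3636]
ee_rot: [[0.983, -0.184, -0.001], [-0.184, -0.983, -0.001], [-0.001, 0.001, -1.0]]
wrist_force: [0.6, 0.3, -0.6]
gripper_width: 0.998
gripper_force: 0.0
```

Emit:
servo_tool(
  slide=[
    [0,0,0],
    [0,0,0.02],
    [0,0,0.04],
    [0,0,0.06],
    [0,0,0.072],
  ],
  spin=[0,0,0,0,0],
  grip=[0,0,0,0,0],
)

```text
time_s: 11.45
tcp_pos: [0.4697, 0.3974, 0.2902]
ee_rot: [[0.983, -0.185, -0.003], [-0.185, -0.983, -0.003], [-0.003, 0.004, -1.0]]
wrist_force: [-0.7, -1.0, -0.6]
gripper_width: 0.999
gripper_force: 0.0
```

Run:
```python
from h import *
f=lambda L:[(round(r["conf"],2),[round(float(v),3) for v in r["point"]]) for r in L[:3]]
go(.471,.3985,.292,-100.5)
for c in("top","side"):
    X,P=cloud(c)
    for t in("yoke_grip",): print(c,t,f(tip_of(t,c)))
cv2.imwrite("pics/c5.png",cv2.resize(P[140:260,240:370],(650,600),interpolation=cv2.INTER_CUBIC))
```

```text
t 11.45 tcp [0.4697 0.3974 0.2902] yaw -100.64 slide [ 0.0011 -0.0013 -0.0018] spin -0.14 w 0.999 F [-0.7 -1.  -0.6] gf 0.0 tilt [-0.0032 -0.0031 -1.    ]
top yoke_grip [(0.53, [0.468, 0.4, 0.281])]
side yoke_grip [(0.61, [0.472, 0.398, 0.288])]
```

View pics/c5.png

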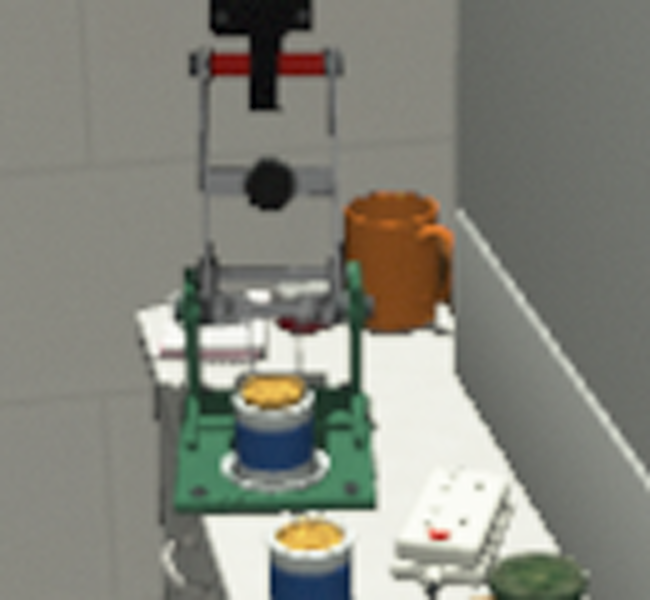

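The finger at crop px (264,70) straddles the red bar close to its middle, so I close.

Emit:
servo_tool(
  slide=[
    [0,0,0],
    [0,0,0],
    [0,0,0],
    [0,0,0],
    [0,0,0],
  ],
  spin=[0,0,0,0,0],
  grip=[0.3,0.5,0.7,0.9,0.9],
)

```text
time_s: 12.07
tcp_pos: [0.4705, 0.3986, 0.2935]
ee_rot: [[0.983, -0.182, 0.0], [-0.182, -0.983, 0.001], [0.0, -0.001, -1.0]]
wrist_force: [1.1, 0.1, -0.4]
gripper_width: 0.706
gripper_force: 0.0
```

Emit:
servo_tool(
  slide=[
    [0,0,0],
    [0,0,0],
    [0,0,0],
    [0,0,0],
    [0,0,0],
  ],
  spin=[0,0,0,0,0],
  grip=[0.9,0.9,0.9,0.9,0.9],
)

```text
time_s: 12.48
tcp_pos: [0.4705, 0.3986, 0.293]
ee_rot: [[0.983, -0.182, -0.0], [-0.182, -0.983, -0.0], [-0.0, 0.0, -1.0]]
wrist_force: [0.9, 0.6, 0.0]
gripper_width: 0.327
gripper_force: 0.0
```

```bash
python3 -c "
from h import *
go(.471,.3985,.292,-100.5)"
```

```text
t 12.48 tcp [0.4705 0.3986 0.293 ] yaw -100.48 slide [ 0.0005 -0.      0.001 ] spin 0.02 w 0.327 F [0.9 0.6 0. ] gf 0.0 tilt [-1.e-04 -1.e-04 -1.e+00]
```

Emit:
servo_tool(
  slide=[
    [0,0,0.001],
    [0,0,0.001],
    [0,0,0.001],
    [0,0,0.001],
    [0,0,0.001],
  ],
  spin=[0,0,0,0,0],
  grip=[0.9,0.9,0.9,0.9,0.9],
)

```text
time_s: 12.9
tcp_pos: [0.4707, 0.3992, 0.2921]
ee_rot: [[0.983, -0.182, 0.001], [-0.182, -0.983, 0.001], [0.0, -0.001, -1.0]]
wrist_force: [0.9, 3.9, -1.4]
gripper_width: 0.219
gripper_force: 30.0
```

Run:
```python
from h import *
go(.471,.3985,.292,-100.5)
# arc: forward (tool +y = press -x) and down (tool +z) from rest, yoke angle th
a=np.array([0,.15,.3,.45,.6,.75,.9,1.05,1.2,1.35,1.5,1.6,1.65,1.69,1.73,1.77,1.79,1.82])
L=.19
for t in a: print(t, round((L*(np.sin(t-.2)+np.sin(.2)))*1000,1), round(L*(np.cos(.2)-np.cos(t-.2))*1000,1))
```

```text
t 12.9 tcp [0.4707 0.3992 0.2921] yaw -100.46 slide [0.0004 0.0006 0.0001] spin 0.04 w 0.219 F [ 0.9  3.9 -1.4] gf 30.0 tilt [ 7.0e-04  1.3e-03 -1.0e+00]
0.0 0.0 0.0
0.15 28.3 -3.5
0.3 56.7 -2.8
0.45 84.8 2.1
0.6 111.7 11.2
0.75 137.1 24.2
0.9 160.1 40.9
1.05 180.5 60.8
1.2 197.6 83.6
1.35 211.2 108.6
1.5 220.8 135.4
1.6 225.0 153.9
1.65 226.4 163.3
1.69 227.1 170.9
1.73 227.6 178.5
1.77 227.7 186.1
1.79 227.7 189.9
1.82 227.5 195.6
```

Run:
```python
import numpy as np
L=190
f=lambda t:np.array([L*(np.sin(t-.2)+np.sin(.2)),L*(np.cos(.2)-np.cos(t-.2))])
k=[0,.35,.7,1.05,1.4,1.65,1.77,1.8]
for a,b in zip(k,k[1:]): print(b,[list((f(a+(b-a)*i/5)-f(a)).round(1)) for i in range(1,6)])
```

```text
0.35 [[np.float64(13.1), np.float64(-2.2)], [np.float64(26.4), np.float64(-3.4)], [np.float64(39.6), np.float64(-3.8)], [np.float64(52.9), np.float64(-3.2)], [np.float64(66.1), np.float64(-1.7)]]
0.7 [[np.float64(13.1), np.float64(2.4)], [np.float64(25.9), np.float64(5.8)], [np.float64(38.5), np.float64(10.0)], [np.float64(50.8), np.float64(15.2)], [np.float64(62.7), np.float64(21.1)]]
1.05 [[np.float64(11.4), np.float64(6.8)], [np.float64(22.4), np.float64(14.3)], [np.float64(32.8), np.float64(22.7)], [np.float64(42.5), np.float64(31.7)], [np.float64(51.7), np.float64(41.3)]]
1.4 [[np.float64(8.4), np.float64(10.3)], [np.float64(16.1), np.float64(21.1)], [np.float64(23.0), np.float64(32.5)], [np.float64(29.1), np.float64(44.3)], [np.float64(34.3), np.float64(56.5)]]
1.65 [[np.float64(3.2), np.float64(8.9)], [np.float64(6.0), np.float64(18.0)], [np.float64(8.3), np.float64(27.2)], [np.float64(10.1), np.float64(36.6)], [np.float64(11.5), np.float64(46.0)]]
1.77 [[np.float64(0.5), np.float64(4.5)], [np.float64(0.9), np.float64(9.1)], [np.float64(1.2), np.float64(13.6)], [np.float64(1.3), np.float64(18.2)], [np.float64(1.4), np.float64(22.7)]]
1.8 [[np.float64(-0.0), np.float64(1.1)], [np.float64(-0.0), np.float64(2.3)], [np.float64(-0.0), np.float64(3.4)], [np.float64(-0.1), np.float64(4.6)], [np.float64(-0.1), np.float64(5.7)]]
```

Emit:
servo_tool(
  slide=[
    [0,0.0131,-0.0022],
    [0,0.0264,-0.0034],
    [0,0.0396,-0.0038],
    [0,0.0529,-0.0032],
    [0,0.0661,-0.0017],
  ],
  spin=[0,0,0,0,0],
  grip=[0.9,0.9,0.9,0.9,0.9],
)

```text
time_s: 13.32
tcp_pos: [0.4593, 0.3357, 0.2964]
ee_rot: [[0.984, -0.181, 0.005], [-0.181, -0.983, 0.008], [0.004, -0.009, -1.0]]
wrist_force: [-0.6, 6.6, 2.5]
gripper_width: 0.224
gripper_force: 30.0
```

Emit:
servo_tool(
  slide=[
    [0,0.0131,0.0024],
    [0,0.0259,0.0058],
    [0,0.0385,0.01],
    [0,0.0508,0.0152],
    [0,0.0627,0.0211],
  ],
  spin=[0,0,0,0,0],
  grip=[0.9,0.9,0.9,0.9,0.9],
)

```text
time_s: 13.73
tcp_pos: [0.4478, 0.2737, 0.2748]
ee_rot: [[0.983, -0.181, 0.005], [-0.181, -0.983, 0.007], [0.004, -0.008, -1.0]]
wrist_force: [-0.3, 5.8, 2.8]
gripper_width: 0.217
gripper_force: 30.0
```

```bash
cat >> h.py <<'E'
def arc(th,x0=.4707,y0=.3986,z0=.2921,L=.19):
    f=L*(np.sin(th-.2)+np.sin(.2)); go(x0-.182*f,y0-.983*f,z0-L*(np.cos(.2)-np.cos(th-.2)),-100.5)
E
python3 -c "
from h import *
arc(.7)"
```

```text
t 13.73 tcp [0.4478 0.2737 0.2748] yaw -100.43 slide [-0.0003  0.0018  0.0022] spin 0.07 w 0.217 F [-0.3  5.8  2.8] gf 30.0 tilt [ 0.0049  0.0073 -1.    ]
```

Emit:
servo_tool(
  slide=[
    [0,0.0114,0.0068],
    [0,0.0224,0.0143],
    [0,0.0328,0.0227],
    [0,0.0425,0.0317],
    [0,0.0517,0.0413],
  ],
  spin=[0,0,0,0,0],
  grip=[0.9,0.9,0.9,0.9,0.9],
)

```text
time_s: 14.15
tcp_pos: [0.4386, 0.223, 0.2332]
ee_rot: [[0.983, -0.181, 0.005], [-0.181, -0.983, 0.007], [0.004, -0.008, -1.0]]
wrist_force: [-2.0, 8.2, 4.2]
gripper_width: 0.222
gripper_force: 30.0
```

Emit:
servo_tool(
  slide=[
    [0,0.0084,0.0103],
    [0,0.0161,0.0211],
    [0,0.023,0.0325],
    [0,0.0291,0.0443],
    [0,0.0343,0.0565],
  ],
  spin=[0,0,0,0,0],
  grip=[0.9,0.9,0.9,0.9,0.9],
)

```text
time_s: 14.57
tcp_pos: [0.4326, 0.1894, 0.1766]
ee_rot: [[0.983, -0.181, 0.005], [-0.181, -0.983, 0.006], [0.004, -0.007, -1.0]]
wrist_force: [-3.3, 7.7, 6.6]
gripper_width: 0.216
gripper_force: 30.0
```

```bash
python3 -c "
from h import *
arc(1.4)"
```

```text
t 14.57 tcp [0.4326 0.1894 0.1766] yaw -100.45 slide [-0.0006  0.0022  0.0018] spin 0.05 w 0.216 F [-3.3  7.7  6.6] gf 30.0 tilt [ 0.005   0.0063 -1.    ]
```

Emit:
servo_tool(
  slide=[
    [0,0.0032,0.0089],
    [0,0.006,0.018],
    [0,0.0083,0.0272],
    [0,0.0101,0.0366],
    [0,0.0115,0.046],
  ],
  spin=[0,0,0,0,0],
  grip=[0.9,0.9,0.9,0.9,0.9],
)

```text
time_s: 14.98
tcp_pos: [0.4304, 0.1773, 0.1305]
ee_rot: [[0.983, -0.181, 0.004], [-0.181, -0.983, 0.003], [0.003, -0.004, -1.0]]
wrist_force: [-2.5, 2.8, 9.2]
gripper_width: 0.217
gripper_force: 29.3
```

Emit:
servo_tool(
  slide=[
    [0,0.0003,0.003],
    [0,0.0006,0.006],
    [0,0.0009,0.009],
    [0,0.0011,0.012],
    [0,0.0012,0.015],
  ],
  spin=[0,0,0,0,0],
  grip=[0.9,0.9,0.9,0.9,0.9],
)

```text
time_s: 15.4
tcp_pos: [0.4301, 0.1757, 0.1161]
ee_rot: [[0.984, -0.181, 0.003], [-0.181, -0.984, 0.002], [0.003, -0.002, -1.0]]
wrist_force: [-4.5, 1.5, 14.9]
gripper_width: 0.214
gripper_force: 28.8
```

Run:
```python
from h import *
f=lambda L:[(round(r["conf"],2),[round(float(v),3) for v in r["point"]]) for r in L[:3]]
arc(1.77)
for c in("top","side"):
    X,P=cloud(c)
    for t in("yoke_grip",): print(c,t,f(tip_of(t,c)))
```

```text
t 15.4 tcp [0.4301 0.1757 0.1161] yaw -100.41 slide [-0.0007  0.0012  0.0101] spin 0.09 w 0.214 F [-4.5  1.5 14.9] gf 28.8 tilt [ 0.003   0.0017 -1.    ]
top yoke_grip [(0.54, [0.429, 0.177, 0.116])]
side yoke_grip [(0.49, [0.433, 0.174, 0.118])]
```

Emit:
servo_tool(
  slide=[
    [0,0.0001,0.002],
    [0,0.0001,0.004],
    [0,0.0001,0.006],
    [0,0.0001,0.008],
    [0,0.0001,0.01],
  ],
  spin=[0,0,0,0,0],
  grip=[0.9,0.9,0.9,0.9,0.9],
)

```text
time_s: 16.02
tcp_pos: [0.4301, 0.1752, 0.1065]
ee_rot: [[0.984, -0.181, 0.003], [-0.181, -0.984, 0.001], [0.003, -0.002, -1.0]]
wrist_force: [-4.8, 0.3, 16.8]
gripper_width: 0.21
gripper_force: 28.8
```

Run:
```python
from h import *
f=lambda L:[(round(r["conf"],2),[round(float(v),3) for v in r["point"]]) for r in L[:3]]
arc(1.77)
for c in("top","side"):
    X,P=cloud(c)
    for t in("yoke_grip",): print(c,t,f(tip_of(t,c)))
```

```text
t 16.02 tcp [0.4301 0.1752 0.1065] yaw -100.41 slide [-0.0007  0.0006  0.0004] spin 0.09 w 0.21 F [-4.8  0.3 16.8] gf 28.8 tilt [ 0.0028  0.001  -1.    ]
top yoke_grip [(0.67, [0.428, 0.172, 0.103])]
side yoke_grip [(0.59, [0.432, 0.176, 0.108])]
```

Force is only about 17 N so far, so I'll push further until the hard stop shows.

Emit:
servo_tool(
  slide=[
    [0,0,0.001],
    [0,0,0.002],
    [0,0,0.003],
    [0,0,0.003],
    [0,0,0.003],
  ],
  spin=[0,0,0,0,0],
  grip=[0.9,0.9,0.9,0.9,0.9],
)

```text
time_s: 16.63
tcp_pos: [0.43, 0.1751, 0.1035]
ee_rot: [[0.984, -0.18, 0.003], [-0.18, -0.984, 0.001], [0.002, -0.001, -1.0]]
wrist_force: [-4.8, 0.6, 15.0]
gripper_width: 0.211
gripper_force: 28.8
```

Emit:
servo_tool(
  slide=[
    [0,0,0.001],
    [0,0,0.002],
    [0,0,0.003],
    [0,0,0.003],
    [0,0,0.003],
  ],
  spin=[0,0,0,0,0],
  grip=[0.9,0.9,0.9,0.9,0.9],
)

```text
time_s: 17.05
tcp_pos: [0.43, 0.1751, 0.1006]
ee_rot: [[0.984, -0.18, 0.003], [-0.18, -0.984, 0.001], [0.002, -0.001, -1.0]]
wrist_force: [-4.7, -0.6, 16.1]
gripper_width: 0.208
gripper_force: 28.8
```

Run:
```python
from h import *
f=lambda L:[(round(r["conf"],2),[round(float(v),3) for v in r["point"]]) for r in L[:3]]
arc(1.77)
for c in("top","side"):
    X,P=cloud(c)
    for t in("yoke_grip",): print(c,t,f(tip_of(t,c)))
cv2.imwrite("pics/c6.png",cv2.resize(P[170:260,250:350],(700,600),interpolation=cv2.INTER_CUBIC))
```

```text
t 17.05 tcp [0.43   0.1751 0.1006] yaw -100.4 slide [-0.0007  0.0005 -0.0054] spin 0.1 w 0.208 F [-4.7 -0.6 16.1] gf 28.8 tilt [ 2.6e-03  7.0e-04 -1.0e+00]
top yoke_grip [(0.68, [0.429, 0.175, 0.1])]
side yoke_grip [(0.63, [0.433, 0.174, 0.101]), (0.56, [0.463, 0.36, 0.102])]
```

View pics/c6.png

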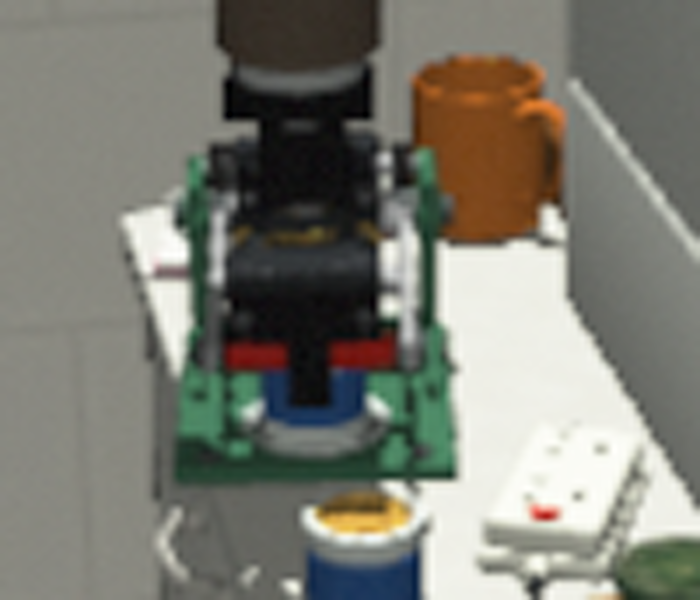

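The bar is at about 0.100 m and the yoke is near level; force has not yet risen. I'll keep pressing.

Emit:
servo_tool(
  slide=[
    [0,0,0.001],
    [0,0,0.002],
    [0,0,0.003],
    [0,0,0.003],
    [0,0,0.003],
  ],
  spin=[0,0,0,0,0],
  grip=[0.9,0.9,0.9,0.9,0.9],
)

```text
time_s: 17.67
tcp_pos: [0.4303, 0.175, 0.0993]
ee_rot: [[0.984, -0.179, 0.003], [-0.179, -0.984, 0.0], [0.003, -0.001, -1.0]]
wrist_force: [-7.9, -1.6, 28.4]
gripper_width: 0.209
gripper_force: 28.0
```

Emit:
servo_tool(
  slide=[
    [0,0,0.001],
    [0,0,0.002],
    [0,0,0.003],
    [0,0,0.003],
    [0,0,0.003],
  ],
  spin=[0,0,0,0,0],
  grip=[0.9,0.9,0.9,0.9,0.9],
)

```text
time_s: 18.08
tcp_pos: [0.4311, 0.1749, 0.097]
ee_rot: [[0.984, -0.179, 0.005], [-0.179, -0.984, 0.0], [0.005, -0.001, -1.0]]
wrist_force: [-6.8, -3.4, 32.2]
gripper_width: 0.204
gripper_force: 28.3
```

Run:
```python
from h import *
f=lambda L:[(round(r["conf"],2),[round(float(v),4) for v in r["point"]]) for r in L[:3]]
arc(1.77)
for c in("top","side","top","side"):
    X,P=cloud(c)
    print(c,f(tip_of("yoke_grip",c)))
    hsv=cv2.cvtColor(P,cv2.COLOR_BGR2HSV)
    red=((hsv[...,0]<6)|(hsv[...,0]>174))&(hsv[...,1]>150)&near(X,(.43,.175),.06)&(X[...,2]>.06)
    q=X[red]; print(len(q),q.mean(0).round(4),np.percentile(q[:,2],[10,50,90]).round(4))
```

```text
t 18.08 tcp [0.4311 0.1749 0.097 ] yaw -100.28 slide [-0.0018  0.0005 -0.009 ] spin 0.22 w 0.204 F [-6.8 -3.4 32.2] gf 28.3 tilt [ 5.1e-03  1.0e-04 -1.0e+00]
top [(0.65, [0.4295, 0.1745, 0.0986])]
4 [0.3926 0.179  0.1118] [0.1075 0.1107 0.1169]
side [(0.6, [0.4299, 0.1753, 0.1026])]
56 [0.4299 0.1658 0.1037] [0.0977 0.1034 0.1081]
top [(0.5, [0.4286, 0.1732, 0.0972])]
1 [0.3962 0.1815 0.1111] [0.1111 0.1111 0.1111]
side [(0.65, [0.4546, 0.3133, -0.0053])]
56 [0.4292 0.1658 0.1036] [0.0992 0.1039 0.108 ]
```

Force rose to about 30 N, so the lid has bottomed. I'll work out the return arc.

Run:
```python
import numpy as np
L=190
f=lambda t:np.array([L*(np.sin(t-.2)+np.sin(.2)),L*(np.cos(.2)-np.cos(t-.2))])
k=[1.77,1.6,1.3,1.0,.7,.4,.15,0]
for a,b in zip(k,k[1:]): print(b,[(f(a+(b-a)*i/5)-f(a)).round(1).tolist() for i in range(1,6)])
```

```text
1.6 [[-0.1, -6.5], [-0.4, -12.9], [-1.0, -19.3], [-1.8, -25.8], [-2.8, -32.1]]
1.3 [[-2.3, -11.2], [-5.2, -22.2], [-8.8, -33.0], [-13.0, -43.6], [-17.9, -53.9]]
1.0 [[-5.5, -10.0], [-11.5, -19.7], [-18.2, -28.9], [-25.3, -37.8], [-33.0, -46.2]]
0.7 [[-8.2, -7.9], [-16.8, -15.4], [-25.9, -22.3], [-35.4, -28.6], [-45.2, -34.4]]
0.4 [[-10.2, -5.2], [-20.6, -9.7], [-31.3, -13.6], [-42.2, -16.9], [-53.3, -19.5]]
0.15 [[-9.4, -1.7], [-18.8, -2.8], [-28.3, -3.5], [-37.7, -3.8], [-47.2, -3.5]]
0 [[-5.7, 0.4], [-11.4, 0.9], [-17.0, 1.6], [-22.6, 2.5], [-28.3, 3.5]]
```

Emit:
servo_tool(
  slide=[
    [0,0,-0.001],
    [0,0,-0.002],
    [0,0,-0.003],
    [0,0,-0.004],
    [0,0,-0.005],
  ],
  spin=[0,0,0,0,0],
  grip=[0.9,0.9,0.9,0.9,0.9],
)

```text
time_s: 18.9
tcp_pos: [0.431, 0.1749, 0.0989]
ee_rot: [[0.984, -0.18, 0.004], [-0.18, -0.984, 0.001], [0.004, -0.001, -1.0]]
wrist_force: [3.1, -1.9, 6.1]
gripper_width: 0.199
gripper_force: 29.4
```

Emit:
servo_tool(
  slide=[
    [0,-0.0001,-0.0065],
    [0,-0.0004,-0.0129],
    [0,-0.001,-0.0193],
    [0,-0.0018,-0.0258],
    [0,-0.0028,-0.0321],
  ],
  spin=[0,0,0,0,0],
  grip=[0.9,0.9,0.9,0.9,0.9],
)

```text
time_s: 19.32
tcp_pos: [0.4316, 0.1783, 0.131]
ee_rot: [[0.984, -0.181, 0.005], [-0.181, -0.984, 0.002], [0.004, -0.002, -1.0]]
wrist_force: [5.8, 1.6, 3.7]
gripper_width: 0.202
gripper_force: 30.1
```

Emit:
servo_tool(
  slide=[
    [0,-0.0023,-0.0112],
    [0,-0.0052,-0.0222],
    [0,-0.0088,-0.033],
    [0,-0.013,-0.0436],
    [0,-0.0179,-0.0539],
  ],
  spin=[0,0,0,0,0],
  grip=[0.9,0.9,0.9,0.9,0.9],
)

```text
time_s: 19.73
tcp_pos: [0.4349, 0.1972, 0.1849]
ee_rot: [[0.983, -0.181, 0.006], [-0.181, -0.983, 0.005], [0.005, -0.005, -1.0]]
wrist_force: [5.0, 8.0, -0.7]
gripper_width: 0.203
gripper_force: 30.1
```

Run:
```python
from h import *
f=lambda L:[(round(r["conf"],2),[round(float(v),3) for v in r["point"]]) for r in L[:3]]
arc(1.3)
for c in("top","side"):
    X,P=cloud(c); print(c,f(tip_of("yoke_grip",c)),f(tip_of("tin",c)),f(tip_of("tin_closed",c)))
```

```text
t 19.73 tcp [0.4349 0.1972 0.1849] yaw -100.43 slide [-0.0014  0.0024 -0.0071] spin 0.07 w 0.203 F [ 5.   8.  -0.7] gf 30.1 tilt [ 0.0057  0.0045 -1.    ]
top [(0.54, [0.461, 0.363, 0.098]), (0.42, [0.433, 0.195, 0.188])] [(0.56, [0.465, 0.36, 0.098]), (0.38, [0.443, 0.264, 0.015])] [(0.57, [0.429, -0.179, 0.001]), (0.56, [0.436, 0.066, 0.0])]
side [(0.67, [0.418, -0.301, 0.002]), (0.47, [0.435, 0.195, 0.197])] [(0.55, [0.448, 0.263, 0.013])] [(0.69, [0.424, -0.177, 0.003]), (0.66, [0.441, 0.066, -0.003]), (0.58, [0.463, 0.361, 0.105])]
```

Emit:
servo_tool(
  slide=[
    [0,-0.0055,-0.01],
    [0,-0.0115,-0.0197],
    [0,-0.0182,-0.0289],
    [0,-0.0253,-0.0378],
    [0,-0.033,-0.0462],
  ],
  spin=[0,0,0,0,0],
  grip=[0.9,0.9,0.9,0.9,0.9],
)

```text
time_s: 20.55
tcp_pos: [0.4405, 0.2299, 0.23]
ee_rot: [[0.983, -0.181, 0.004], [-0.181, -0.983, 0.005], [0.004, -0.005, -1.0]]
wrist_force: [7.9, 8.2, -6.5]
gripper_width: 0.2
gripper_force: 30.2
```

Emit:
servo_tool(
  slide=[
    [0,-0.0082,-0.0079],
    [0,-0.0168,-0.0154],
    [0,-0.0259,-0.0223],
    [0,-0.0354,-0.0286],
    [0,-0.0452,-0.0344],
  ],
  spin=[0,0,0,0,0],
  grip=[0.9,0.9,0.9,0.9,0.9],
)

```text
time_s: 20.97
tcp_pos: [0.4478, 0.2733, 0.2629]
ee_rot: [[0.983, -0.182, 0.001], [-0.182, -0.983, 0.001], [0.001, -0.002, -1.0]]
wrist_force: [8.4, 5.3, -7.4]
gripper_width: 0.201
gripper_force: 30.2
```

Emit:
servo_tool(
  slide=[
    [0,-0.0102,-0.0052],
    [0,-0.0206,-0.0097],
    [0,-0.0313,-0.0136],
    [0,-0.0422,-0.0169],
    [0,-0.0533,-0.0195],
  ],
  spin=[0,0,0,0,0],
  grip=[0.9,0.9,0.9,0.9,0.9],
)

```text
time_s: 21.38
tcp_pos: [0.4567, 0.3241, 0.2818]
ee_rot: [[0.983, -0.182, -0.002], [-0.182, -0.983, -0.003], [-0.001, 0.003, -1.0]]
wrist_force: [5.8, 1.8, -4.6]
gripper_width: 0.199
gripper_force: 30.3
```

Run:
```python
from h import *
f=lambda L:[(round(r["conf"],2),[round(float(v),3) for v in r["point"]]) for r in L[:3]]
arc(.4)
for c in("top","side"):
    X,P=cloud(c); print(c,f(tip_of("yoke_grip",c)),f(tip_of("tin",c)),f(tip_of("tin_closed",c)))
    for n,o in(("seat",(.446,.2625)),("b",(.4355,.064)),("a",(.427,-.179))):
        q=X[near(X,o,.02)&(X[...,2]>.05)&(X[...,2]<.1)]
        print(n,len(q),np.percentile(q[:,2],[20,50,90]).round(4) if len(q) else 0)
```

```text
t 21.38 tcp [0.4567 0.3241 0.2818] yaw -100.5 slide [ 0.0002 -0.0003 -0.0103] spin 0.0 w 0.199 F [ 5.8  1.8 -4.6] gf 30.3 tilt [-0.0017 -0.0026 -1.    ]
top [(0.67, [0.455, 0.323, 0.283])] [(0.5, [0.449, 0.266, 0.011])] [(0.79, [0.43, -0.176, -0.003]), (0.64, [0.436, 0.069, -0.001])]
seat 105 [0.0653 0.069  0.0739]
b 101 [0.0531 0.0574 0.0612]
a 104 [0.0546 0.0572 0.0626]
side [(0.95, [0.461, 0.326, 0.288])] [(0.71, [0.445, 0.26, 0.011])] [(0.78, [0.44, 0.063, 0.0]), (0.71, [0.423, -0.177, 0.004]), (0.62, [0.586, 0.036, 0.0])]
seat 35 [0.0711 0.0725 0.0745]
b 49 [0.0581 0.06   0.0619]
a 70 [0.0581 0.0596 0.0613]
```

The seated tin's top is 12 mm above the other two tins' tops, the thickness of the base plate, so the lid is level. Next I ease the bar onto its rest stop.

Emit:
servo_tool(
  slide=[
    [0,-0.0094,-0.0017],
    [0,-0.0188,-0.0028],
    [0,-0.0283,-0.0035],
    [0,-0.0377,-0.0038],
    [0,-0.0472,-0.0035],
  ],
  spin=[0,0,0,0,0],
  grip=[0.9,0.9,0.9,0.9,0.9],
)

```text
time_s: 22.2
tcp_pos: [0.4651, 0.371, 0.2857]
ee_rot: [[0.983, -0.182, -0.002], [-0.182, -0.983, -0.002], [-0.001, 0.002, -1.0]]
wrist_force: [3.6, 0.4, -5.2]
gripper_width: 0.205
gripper_force: 30.3
```

Emit:
servo_tool(
  slide=[
    [0,-0.0057,0.0004],
    [0,-0.0114,0.0009],
    [0,-0.017,0.0016],
    [0,-0.0226,0.0025],
    [0,-0.026,0.003],
  ],
  spin=[0,0,0,0,0],
  grip=[0.9,0.9,0.9,0.9,0.9],
)

```text
time_s: 22.62
tcp_pos: [0.4697, 0.3967, 0.2828]
ee_rot: [[0.983, -0.182, -0.001], [-0.182, -0.983, -0.001], [-0.001, 0.001, -1.0]]
wrist_force: [1.0, -1.0, -5.3]
gripper_width: 0.199
gripper_force: 30.2
```

Emit:
servo_tool(
  slide=[
    [0,-0.001,0],
    [0,-0.002,0.0005],
    [0,-0.003,0.0005],
    [0,-0.003,0.0005],
    [0,-0.003,0.0005],
  ],
  spin=[0,0,0,0,0],
  grip=[0.9,0.9,0.9,0.9,0.9],
)

```text
time_s: 23.03
tcp_pos: [0.4701, 0.3989, 0.2823]
ee_rot: [[0.983, -0.182, -0.002], [-0.182, -0.983, -0.001], [-0.001, 0.001, -1.0]]
wrist_force: [1.4, -0.9, -7.1]
gripper_width: 0.201
gripper_force: 30.2
```

Run:
```python
from h import *
f=lambda L:[(round(r["conf"],2),[round(float(v),3) for v in r["point"]]) for r in L[:3]]
arc(0)
for c in("top","side"):
    X,P=cloud(c); print(c,f(tip_of("yoke_grip",c)))
```

```text
t 23.03 tcp [0.4701 0.3989 0.2823] yaw -100.5 slide [ 0.0006  0.0002 -0.0098] spin 0.0 w 0.201 F [ 1.4 -0.9 -7.1] gf 30.2 tilt [-1.6e-03 -9.0e-04 -1.0e+00]
top [(0.76, [0.469, 0.396, 0.285])]
side [(0.93, [0.471, 0.401, 0.286])]
```

Emit:
servo_tool(
  slide=[
    [0,-0.0005,0.001],
    [0,-0.001,0.001],
    [0,-0.0015,0.002],
    [0,-0.002,0.002],
    [0,-0.002,0.002],
  ],
  spin=[0,0,0,0,0],
  grip=[0.9,0.9,0.9,0.9,0.9],
)

```text
time_s: 23.65
tcp_pos: [0.4704, 0.3998, 0.2822]
ee_rot: [[0.983, -0.182, -0.001], [-0.182, -0.983, -0.003], [-0.001, 0.003, -1.0]]
wrist_force: [-4.5, -6.2, -0.9]
gripper_width: 0.204
gripper_force: 30.0
```

The stop pushes back at 6 N, so the bar is home. I'll open and retreat upward.

Emit:
servo_tool(
  slide=[
    [0,0,0],
    [0,0,0],
    [0,0,0],
    [0,0,0],
    [0,0,0],
  ],
  spin=[0,0,0,0,0],
  grip=[0.7,0.6,0.5,0.4,0.3],
)

```text
time_s: 24.07
tcp_pos: [0.4718, 0.4023, 0.2824]
ee_rot: [[0.983, -0.182, 0.003], [-0.182, -0.983, 0.003], [0.002, -0.004, -1.0]]
wrist_force: [-0.0, 0.4, 0.4]
gripper_width: 0.497
gripper_force: 0.0
```

Emit:
servo_tool(
  slide=[
    [0,0,0],
    [0,0,0],
    [0,0,0],
    [0,0,0],
    [0,0,0],
  ],
  spin=[0,0,0,0,0],
  grip=[0.2,0.1,0.1,0.1,0.1],
)

```text
time_s: 24.48
tcp_pos: [0.4711, 0.4014, 0.2809]
ee_rot: [[0.983, -0.182, 0.0], [-0.182, -0.983, 0.0], [0.0, -0.0, -1.0]]
wrist_force: [0.4, -0.1, -0.8]
gripper_width: 0.855
gripper_force: 0.0
```

Emit:
servo_tool(
  slide=[
    [0,0,-0.01],
    [0,0,-0.03],
    [0,0,-0.05],
    [0,0,-0.075],
    [0,0,-0.1],
  ],
  spin=[0,0,0,0,0],
  grip=[0.1,0.1,0.1,0.1,0.1],
)

```text
time_s: 24.9
tcp_pos: [0.471, 0.4011, 0.3827]
ee_rot: [[0.983, -0.182, 0.0], [-0.182, -0.983, -0.0], [0.0, 0.0, -1.0]]
wrist_force: [0.0, 0.7, 0.4]
gripper_width: 0.894
gripper_force: 0.0
```

Emit:
servo_tool(
  slide=[
    [0,0.02,0],
    [0,0.05,0],
    [0,0.08,0],
    [0,0.11,0],
    [0,0.14,0],
  ],
  spin=[0,0,0,0,0],
  grip=[0.1,0.1,0.1,0.1,0.1],
)

```text
time_s: 25.32
tcp_pos: [0.4452, 0.2623, 0.3819]
ee_rot: [[0.983, -0.182, 0.001], [-0.182, -0.983, 0.001], [0.001, -0.001, -1.0]]
wrist_force: [0.8, -0.2, -0.3]
gripper_width: 0.898
gripper_force: 0.0
```

Emit:
servo_tool(
  slide=[
    [0,0.03,0],
    [0,0.06,0],
    [0,0.09,0],
    [0,0.12,0],
    [0,0.14,0],
  ],
  spin=[0,0,0,0,0],
  grip=[0.1,0.1,0.1,0.1,0.1],
)

```text
time_s: 25.73
tcp_pos: [0.4193, 0.1238, 0.3823]
ee_rot: [[0.983, -0.183, 0.002], [-0.183, -0.983, 0.001], [0.002, -0.001, -1.0]]
wrist_force: [-0.5, -0.0, 0.6]
gripper_width: 0.899
gripper_force: 0.0
```

Run:
```python
from h import *
f=lambda L:[(round(r["conf"],2),[round(float(v),3) for v in r["point"]]) for r in L[:3]]
go(0,0,0)
for c in("top","side"):
    X,P=cloud(c); print(c,*[f(tip_of(t,c)) for t in("yoke_grip","tin","tin_closed")])
    for n,o in(("seat",(.446,.2625)),("b",(.4355,.064)),("a",(.427,-.179))):
        q=X[near(X,o,.018)&(X[...,2]>.05)&(X[...,2]<.1)]
        print(n,len(q),np.percentile(q[:,2],[20,50,80]).round(4) if len(q) else 0)
cv2.imwrite("pics/c7.png",cv2.resize(P[140:260,240:370],(650,600),interpolation=cv2.INTER_CUBIC))
```

```text
t 25.73 tcp [0.4193 0.1238 0.3823] yaw -100.52 slide [-0.3903  0.1986  0.3815] spin None w 0.899 F [-0.5 -0.   0.6] gf 0.0 tilt [ 1.8e-03  8.0e-04 -1.0e+00]
top [(0.59, [0.471, 0.4, 0.284]), (0.42, [0.43, 0.065, -0.001])] [(0.48, [0.446, 0.263, 0.013])] [(0.77, [0.429, -0.181, -0.005]), (0.48, [0.431, 0.067, -0.0])]
seat 46 [0.0658 0.0689 0.0709]
b 45 [0.0539 0.0563 0.06  ]
a 89 [0.0535 0.0565 0.0601]
side [(0.66, [0.469, 0.4, 0.285])] [(0.67, [0.451, 0.258, 0.016])] [(0.7, [0.425, -0.176, 0.002]), (0.56, [0.439, 0.067, -0.001])]
seat 26 [0.0715 0.0728 0.0737]
b 38 [0.0579 0.0605 0.0622]
a 56 [0.0579 0.0591 0.0608]
```

View pics/c7.png

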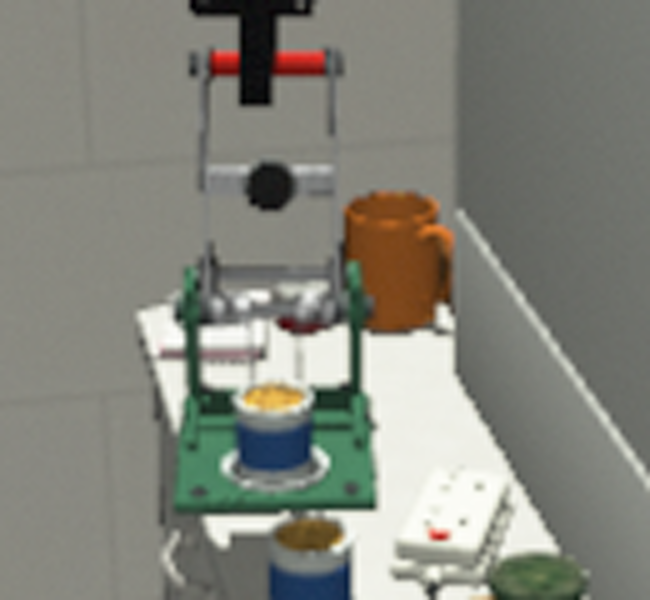

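The yoke is back at rest (bar at crop px (270,63)). The tin stands in the seat (275,425) with its lid level inside the rim, and the other tins have not moved. I'm handing in.

```bash
python3 -c "
from station import *
print(finish_job())"
```

```text
the job is handed in; nothing more can be done
None
```

The job is handed in at about 26 s of the 72 s: the tin stands upright in the press seat with its lid measured level with the rim, and the bar was eased back to its rest stop before I let go. The other two tins measured where they started; I did not re-measure the jar, wax tin or screwdriver at the end.

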